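# Close the refill shop's canisters with their own lids

### The job

Closing time at the refill shop: put each of the four wooden lids on the canister of its own shape and size, knob up and seated flat on the rim with its plug down inside the mouth. Set the lids down gently rather than dropping them, leave the canisters standing where they are, and do not disturb the price-card stand.

Things in the scene. Friction and masses are not known exactly. Their poses are not given: they have to be found in the camera images.
- lid_large_mid (a point): Loose dark wooden lid, large round, 108 mm across, 50 mm high, lying knob up. From below: plug 88 mm across, 10 mm high; plate 10 mm thick; on its centre a paler round upright knob, 30 mm in diameter and 30 mm tall. Point: on the centre axis half-way up, 25 mm above the plug's underside, 5 mm above the plate's top, 25 mm below the knob's top. z is up.
- lid_small_mid (a point): Loose dark wooden lid, small round, 76 mm across, 50 mm high, lying knob up. From below: plug 56 mm across, 10 mm high; plate 10 mm thick; on its centre a paler round upright knob, 30 mm in diameter and 30 mm tall. Point: on the centre axis half-way up, 25 mm above the plug's underside, 5 mm above the plate's top, 25 mm below the knob's top. z is up.
- lid_square_mid (a point): Loose dark wooden lid, square, 90 by 90 mm, 50 mm high, lying knob up. From below: plug 70 by 70 mm, 10 mm high; plate 10 mm thick; on its centre a paler round upright knob, 30 mm in diameter and 30 mm tall. Point: on the centre axis half-way up, 25 mm above the plug's underside, 5 mm above the plate's top, 25 mm below the knob's top. z is up; x, y along its sides.
- lid_oblong_mid (a point): Loose dark wooden lid, oblong, 76 mm along its own x by 124 mm along its own y, 50 mm high, lying knob up. From below: plug 56 by 104 mm, 10 mm high; plate 10 mm thick; on its centre a paler round upright knob, 30 mm in diameter and 30 mm tall. Point: on the centre axis half-way up, 25 mm above the plug's underside, 5 mm above the plate's top, 25 mm below the knob's top. z is up; x, y along its sides.
- can_large_mouth (a point): Open white stoneware canister, large round, 108 mm across outside, 84 mm high, standing loose on the counter (0.3 to 0.9 kg), walls 6 mm, mouth 96 mm across. Point: centre of the mouth, level with the rim; z is up. Its lid's plug has 4 mm to spare all round; once seated, plate on the rim, the lid's point is 15 mm above this one.
- can_small_mouth (a point): Open white stoneware canister, small round, 76 mm across outside, 70 mm high, standing loose on the counter (0.3 to 0.9 kg), walls 6 mm, mouth 64 mm across. Point: centre of the mouth, level with the rim; z is up. Its lid's plug has 4 mm to spare all round; once seated, plate on the rim, the lid's point is 15 mm above this one.
- can_square_mouth (a point): Open white stoneware canister, square, 90 by 90 mm outside, 78 mm high, standing loose on the counter (0.3 to 0.9 kg), walls 6 mm, mouth 78 by 78 mm. Point: centre of the mouth, level with the rim; z is up; x, y along its sides. Its lid's plug has 4 mm to spare all round; once seated, plate on the rim, the lid's point is 15 mm above this one.
- can_oblong_mouth (a point): Open white stoneware canister, oblong, 76 mm along its own x by 124 mm along its own y outside, 66 mm high, standing loose on the counter (0.3 to 0.9 kg), walls 6 mm, mouth 64 by 112 mm. Point: centre of the mouth, level with the rim; z is up; x, y along its sides. Its lid's plug has 4 mm to spare all round; once seated, plate on the rim, the lid's point is 15 mm above this one.
- card_stand: Bystander: loose price-card stand, wooden foot 45 by 100 mm with an upright blank card, 101 mm high in all, just beyond the canisters; origin at the centre of its underside.
Not all that is in view belongs to the job. What is shaped like the part that bears lid_small_mid but blue or red is not meant.

How it is judged:
By the outcome, as a careful person would: the job done as asked, in the order asked, and still so for the second after the job is handed in, with the robot touching nothing.
It also fails if it takes over 109 s, if anything falls off the work surface, if the arm or the gripper's body presses on something with over 40 N, if the wrist force passes 120 N, or if a joint passes its speed limit or range.

### The arm

A 6-joint arm with a two-finger parallel gripper is mounted at the origin on the work surface. World frame = base frame: x ahead of the robot, y to its left, z up, the work surface at z = 0. Lengths are in m, angles in rad, forces in N, time in s.
With the tool pointing down it reaches from about 0.4 to 0.825 m from the base axis. Payload 7 kg.
Tool frame: the origin (TCP) lies midway between the tips of the shut fingers; the grasp point (between the pads) lies hold_point_z behind it (hold_point_z is the distance from the TCP to the grasp point, in m); z points along the fingers, y is the line along which they close (so a half turn about z gives the same grasp; the last joint's range is limited). The gripper opens to 88 mm and grips with 3 to 60 N. Pads are 19 mm wide; open, the fingers measure 130 mm over their backs; the gripper's body (78 mm by 193 mm) begins 47 mm behind the grasp point.
Start: joints at [-0.962, 0.359, 0.012, 0, -1.224, -0.288], TCP at [0.213, -0.641, 0.227] pointing down, gripper open.
Joint ranges: [-3.07, 3.07], [-1.43, 2.12], [-1.02, 1.25], [-3.03, 1.67], [-3.05, -0], [-3.03, 3.03]. Speed limits (rad/s): [2.39, 2.39, 3.01, 3.14, 3.14, 3.14].

### API

Orientations are given as [roll, pitch, yaw] about the fixed x, y, z axes, in that order (R = Rz(yaw) Ry(pitch) Rx(roll)).
In Python, from station import * gives the robot as it stands.
- The arm moves only by the tool apply_moves, never from a script. Its argument "steps" is a list of rows, each an object with "translation": the shift along the world's x, y, z scaled (see below), a list of three; "rotation": the turn, a rotation vector about the world's x, y, z scaled (see below), a list of three. A call has exactly 10 rows; each row is the pose to reach, as a shift and turn from the pose commanded when the call began; what a row does not reach only later rows make up. The controller multiplies each number of a shift by 250 mm and each number of a turn by 30 degrees. A row lasts 1/12 s, in which the tool goes at most 41.7 mm and 7.16 degrees, less where a joint would pass 70% of its speed; a pose out of reach is approached as far as the arm can. A call with a number of a shift or a turn outside -1 to 1 is refused whole. A call with a gripper value outside its range is refused whole. "jaw" is the closure, from -1 (fully open) to 1 (shut), so that 0 is half open, set as the call begins (left out, the last holds). The fingers move at their own pace and stop on an object; "newtons" is the grip in N (left out, the last holds). Time passes only in rows, so rows that repeat a pose let the fingers close, or fill a call up. It gives the time, the measured TCP pose, the force, the opening and the grip force at its end, in the units of the state.
- get_state(): the state, without advancing time (a new reading comes with each control period).
- grab_frame(name): name is "side" or "top"; returns the picture (420x560x3 uint8, blue, green, red); there is no depth.
- camera_model(name): a dict with "fx", "fy", "cx", "cy" (pixels), "k1" (the pictures are not rectified: a ray, as slopes to the right and down, at radius r is drawn at 1 + k1 r^2 times it, then the intrinsics apply), "xyz" and "rotation" of the camera in the world. Camera axes: x right, y down, z forward; pixel columns grow to the right and rows downward; lengths in m; the calibration is good to about 2 mm. A picture is of the moment at which its call begins. camera_model takes no time and is no camera call.
- job_done(): hands the job in; it is judged then, once.
The state is a dict: "t": time; "q": joint angles; "qd": joint speeds; "joint_efforts": joint torques, N m; "eef_pos": TCP position; "ee_rot": TCP orientation; "force": force on the tool from outside, world axes, zero at the start; "moment": the same for the moment, N m; "width": finger opening in m; "gripper_force": force on a finger pad.
Only numpy, scipy, OpenCV 4.12 (cv2) and the standard library are available. Lean on these libraries where they do the work, as an engineer would, in place of code of your own. Each camera call takes 0.05 s, during which the arm holds its last target. There are 200 camera calls.

## Working session

There is one attempt and no reset: what is moved stays moved. The work goes in short steps, Python scripts to look and compute and a tool call to move; the robot and the scene stay as the last step left them, time stands still between calls to the robot, and variables do not carry over. Pictures are saved under pics/ and viewed, at most 14 in all, crops included, and the job is handed in when it is done.

Besides the shell and the picture viewer there is one more tool, called after "Request:" by a JSON object that holds its "api" and its "payload". apply_moves: Moves the arm, as the interface text tells. Shifts and turns lie within -1 to 1; 1 stands for 250 mm of shift or 30 degrees of turn. Its arguments: {"type":"object","properties":{"steps":{"type":"array"},"jaw":{"type":"number"},"newtons":{"type":"number"}},"required":["steps"]}

```bash
mkdir -p pics
python3 - <<'E'
from station import *
import cv2
s=get_state();print({k:s[k] for k in('t','eef_pos','ee_rot','width')})
try: print(hold_point_z)
except Exception as e: print(e)
for n in('side','top'):
    cv2.imwrite(f'pics/{n}0.png',grab_frame(n));print(n,camera_model(n))
E
```

```text
{'t': 0.0, 'eef_pos': array([ 0.21265061, -0.64011832,  0.22562377]), 'ee_rot': array([ 3.13994638e+00, -1.72755368e-04, -2.82091109e+00]), 'width': 0.08765204900066198}
0.0188
side {'fx': 431.203300224886, 'fy': 431.203300224886, 'cx': 277.8233204898827, 'cy': 206.41958725571868, 'k1': -0.11890797714677326, 'xyz': array([0.20451209, 0.78643893, 1.02172595]), 'rotation': array([-2.42952533, -0.00421314, -2.69739122])}
top {'fx': 539.5171721252295, 'fy': 539.5171721252295, 'cx': 277.04914861035104, 'cy': 215.38282241071386, 'k1': -0.21824393128068553, 'xyz': array([0.34827412, 0.04848934, 1.65256335]), 'rotation': array([-3.02679336, -0.01638051, -1.5603729 ])}
```

View pics/top0.png

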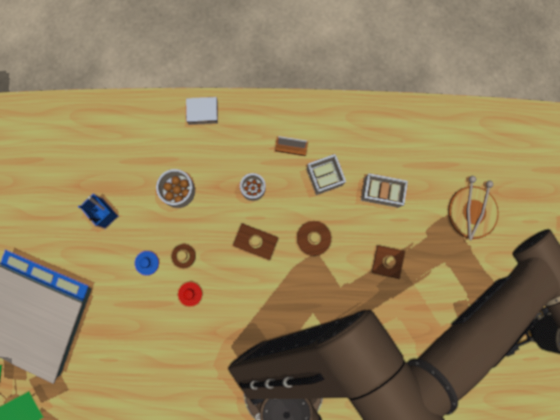

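View pics/side0.png

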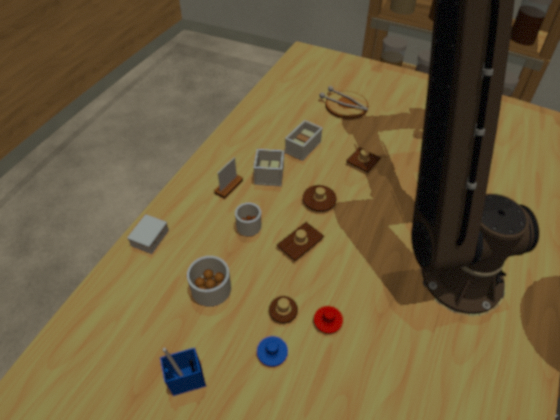

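The top view shows the lids: small (183,256), oblong (255,241), large (314,238) and square (389,261). The canisters are large (175,188), small (252,186), square (326,174) and oblong (384,190), and the card stand is at (291,146).

Could be mistaken for the small lid: blue decoy (147,263), red decoy (190,294). I choose the dark brown one at (183,256). I'll check it in a close crop of the cluster.

Run:
```python
import cv2
a=cv2.imread('pics/top0.png')
cv2.imwrite('pics/c1.png',cv2.resize(a[130:310,140:415],(800,524),interpolation=cv2.INTER_CUBIC))
b=cv2.imread('pics/side0.png')
cv2.imwrite('pics/c2.png',cv2.resize(b[110:340,170:400],(600,600),interpolation=cv2.INTER_CUBIC))
```

```text
(no output)
```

View pics/c1.png

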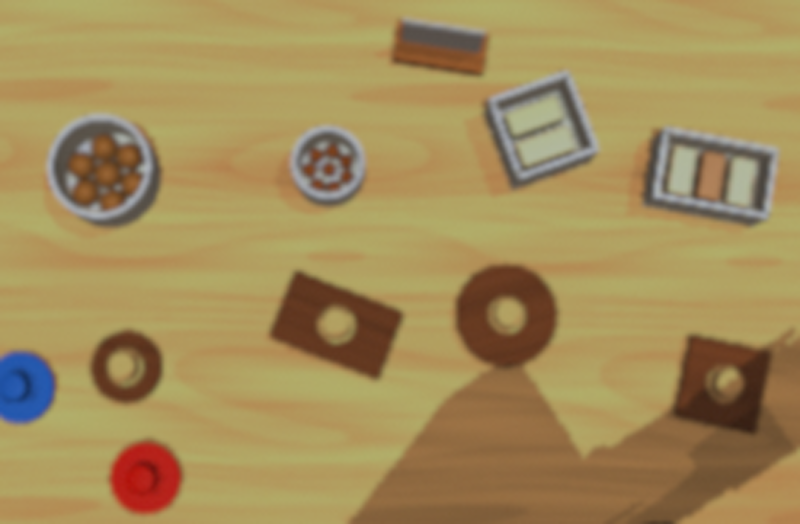

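View pics/c2.png

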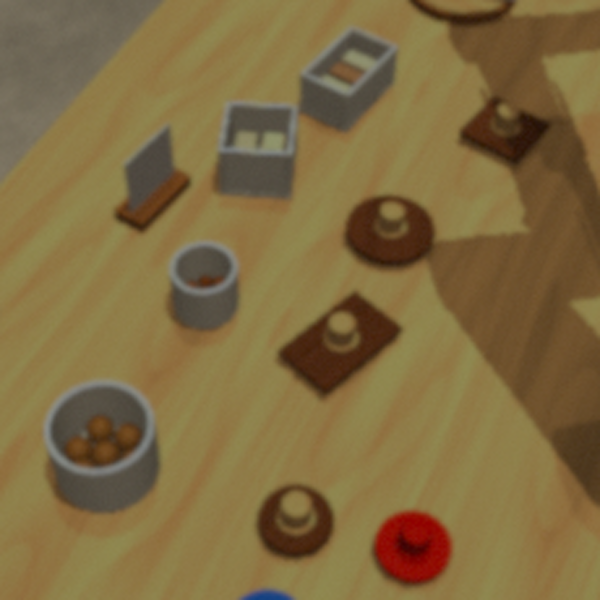

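The crop confirms the small lid is the dark one with a pale knob at (183,256); the red and blue ones are decoys. The rims show as bright rings on greyer walls, so next I measure.

```bash
cat > h.py <<'E'
import cv2, numpy as np
from scipy.spatial.transform import Rotation as R
def cast(cam,uv,z):
    """pixels (N,2) -> world points on plane z"""
    uv=np.atleast_2d(np.asarray(uv,float))
    d=np.c_[(uv[:,0]-cam['cx'])/cam['fx'],(uv[:,1]-cam['cy'])/cam['fy']]
    u=d.copy()
    for _ in range(20): u=d/(1+cam['k1']*(u**2).sum(1,keepdims=True))
    w=np.c_[u,np.ones(len(u))]@R.from_euler('xyz',cam['rotation']).as_matrix().T
    return cam['xyz']+w*((z-cam['xyz'][2])/w[:,2])[:,None]
def contour(mask,px,S,hull=True):
    """largest contour near px in upsampled mask window"""
    cs,_=cv2.findContours(mask,cv2.RETR_EXTERNAL,cv2.CHAIN_APPROX_NONE)
    c=max(cs,key=cv2.contourArea)
    return c[:,0,:]
def window(img,px,r,S=4):
    x0,y0=px[0]-r,px[1]-r
    w=cv2.resize(img[y0:y0+2*r,x0:x0+2*r],None,fx=S,fy=S,interpolation=cv2.INTER_CUBIC)
    return w,lambda c:(np.asarray(c,float)+.5)/S-.5+[x0,y0]
def describe(P,shape):
    q=(P[:,:2]*1000).astype(np.float32)
    if shape=='o':
        (x,y),(a,b),t=cv2.fitEllipse(cv2.convexHull(q)); return np.round([x,y,a,b],1)
    (x,y),(a,b),t=cv2.minAreaRect(q); return np.round([x,y,a,b,t],1)
E
cat > m.py <<'E'
from h import *
from station import camera_model
cam=camera_model('top'); I=cv2.imread('pics/top0.png')
cans={'large':((175,188),24,.084,'o'),'small':((252,186),18,.070,'o'),'square':((326,174),25,.078,'s'),'oblong':((384,190),28,.066,'s')}
lids={'large':((314,238),22,.02,'o'),'small':((183,256),16,.02,'o'),'square':((389,261),22,.02,'s'),'oblong':((255,241),26,.02,'s')}
tiles=[]
for n,(p,r,z,s) in cans.items():
    w,f=window(I,p,r); hsv=cv2.cvtColor(w,cv2.COLOR_BGR2HSV)
    m=((hsv[...,1]<60)&(hsv[...,2]>125)).astype('uint8')*255
    c=contour(m,p,4); print('can',n,describe(cast(cam,f(c),z),s)); tiles.append(cv2.resize(cv2.drawContours(w,[c],-1,(0,255,0),1),(200,200)))
for n,(p,r,z,s) in lids.items():
    w,f=window(I,p,r); hsv=cv2.cvtColor(w,cv2.COLOR_BGR2HSV)
    m=((hsv[...,2]<118)&(hsv[...,1]>90)).astype('uint8')*255
    c=contour(m,p,4); print('lid',n,describe(cast(cam,f(c),z),s))
    k=cv2.drawContours(np.zeros_like(m),[c],-1,255,-1)&~m
    k=cv2.morphologyEx(k,cv2.MORPH_OPEN,np.ones((5,5)))
    c2=contour(k,p,4); print('  knob',describe(cast(cam,f(c2),.05),'o'))
    tiles.append(cv2.resize(cv2.drawContours(w,[c,c2],-1,(0,255,0),1),(200,200)))
cv2.imwrite('pics/t.png',np.vstack([np.hstack(tiles[:4]),np.hstack(tiles[4:])]))
E
python3 m.py
```

```text
can large [611.7 332.  108.9 109.7]
can small [620.4  99.2  76.8  77.9]
can square [ 660.9 -121.7   93.7   92.    21.1]
can oblong [ 615.6 -302.6  126.2   79.6   80.2]
lid large [468.3 -88.  102.6 105.5]
  knob [466.8 -86.5  39.7  41.5]
lid small [410.4 307.5  71.6  72.6]
  knob [408.4 304.6  39.5  40.2]
lid square [ 393.3 -334.9  130.5   99.    76. ]
  knob [ 402.  -312.8   32.8   37.3]
lid oblong [457.4  89.  120.6  73.8  69.3]
  knob [455.3  88.3  40.2  40.8]
```

View pics/t.png

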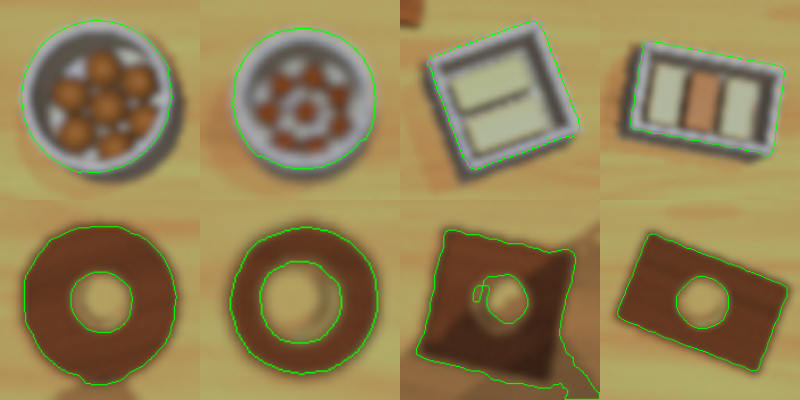

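Sizes match within about 2 mm, except for the square lid, which is in the arm's shadow; I'll remeasure it once the arm has moved. Starting with the large lid at (468,-88) mm.

Request:
{"api": "apply_moves", "payload": {"steps": [{"translation":[0.1,0.2,0],"rotation":[0,0,0]},{"translation":[0.2,0.4,0],"rotation":[0,0,0]},{"translation":[0.3,0.6,0],"rotation":[0,0,0]},{"translation":[0.4,0.8,0],"rotation":[0,0,0]},{"translation":[0.512,1,0],"rotation":[0,0,0]},{"translation":[0.512,1,0],"rotation":[0,0,0]},{"translation":[0.512,1,0],"rotation":[0,0,0]},{"translation":[0.512,1,0],"rotation":[0,0,0]},{"translation":[0.512,1,0],"rotation":[0,0,0]},{"translation":[0.512,1,0],"rotation":[0,0,0]}], "jaw": -1, "newtons": 30}}

```text
t: 0.93
eef_pos: [0.3409, -0.3905, 0.2265]
ee_rot: [3.142, -0.0, -2.82]
force: [0.4, -0.4, 0.3]
width: 0.0876
gripper_force: 0.0
```

Request:
{"api": "apply_moves", "payload": {"steps": [{"translation":[0.1,0.2,0],"rotation":[0,0,0]},{"translation":[0.2,0.4,0],"rotation":[0,0,0]},{"translation":[0.3,0.6,0],"rotation":[0,0,0]},{"translation":[0.4,0.8,0],"rotation":[0,0,0]},{"translation":[0.512,1,0],"rotation":[0,0,0]},{"translation":[0.512,1,0],"rotation":[0,0,0]},{"translation":[0.512,1,0],"rotation":[0,0,0]},{"translation":[0.512,1,0],"rotation":[0,0,0]},{"translation":[0.512,1,0],"rotation":[0,0,0]},{"translation":[0.512,1,0],"rotation":[0,0,0]}]}}

```text
t: 1.77
eef_pos: [0.4685, -0.1414, 0.2261]
ee_rot: [3.141, -0.001, -2.822]
force: [-0.1, -0.4, -0.8]
width: 0.0879
gripper_force: 0.0
```

Request:
{"api": "apply_moves", "payload": {"steps": [{"translation":[0,0.1,-0.1],"rotation":[0,0,0]},{"translation":[0,0.208,-0.2],"rotation":[0,0,0]},{"translation":[0,0.208,-0.3],"rotation":[0,0,0]},{"translation":[0,0.208,-0.4],"rotation":[0,0,0]},{"translation":[0,0.208,-0.4],"rotation":[0,0,0]},{"translation":[0,0.208,-0.4],"rotation":[0,0,0]},{"translation":[0,0.208,-0.4],"rotation":[0,0,0]},{"translation":[0,0.208,-0.4],"rotation":[0,0,0]},{"translation":[0,0.208,-0.4],"rotation":[0,0,0]},{"translation":[0,0.208,-0.4],"rotation":[0,0,0]}]}}

```text
t: 2.6
eef_pos: [0.4694, -0.0887, 0.1277]
ee_rot: [-3.141, 0.002, -2.821]
force: [-0.2, 0.2, 0.1]
width: 0.0873
gripper_force: 0.0
```

Run:
```python
from station import *
from h import *
s=get_state();print(s['t'],s['eef_pos'],s['ee_rot'],s['q'],s['force'])
I=grab_frame('top');cv2.imwrite('pics/top1.png',I)
cam=camera_model('top');p=(389,261)
w,f=window(I,p,22);hsv=cv2.cvtColor(w,cv2.COLOR_BGR2HSV)
m=((hsv[...,2]<118)&(hsv[...,1]>90)).astype('uint8')*255
c=contour(m,p,4);print(describe(cast(cam,f(c),.02),'s'))
cv2.imwrite('pics/v1.png',np.hstack([cv2.resize(cv2.drawContours(w,[c],-1,(0,255,0),1),(350,350)),cv2.resize(I[190:290,260:360],(350,350))]))
```

```text
2.6 [ 0.46944796 -0.0887461   0.12767589] [-3.14128834e+00  2.04250437e-03 -2.82129475e+00] [ 2.26361948e-01  1.25099280e-01 -5.50734267e-01  1.43003859e-04
 -8.92900742e-01 -1.47695025e+00] [-0.2241382   0.20723056  0.05431619]
[ 399.5 -316.    89.8   87.1   77.6]
```

View pics/v1.png

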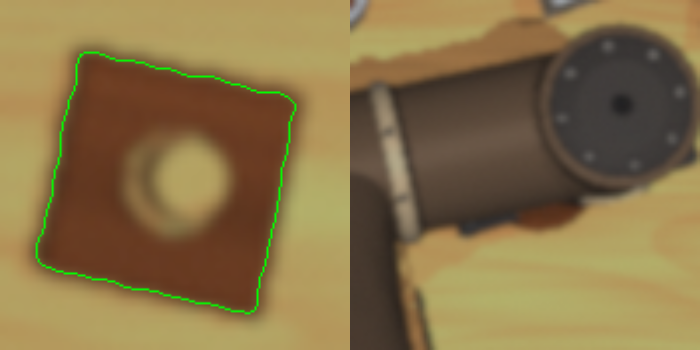

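The square lid now measures cleanly: (399.5,-316) mm, sides at 77.6°. Next, descend onto the large lid and grip it.

Request:
{"api": "apply_moves", "payload": {"steps": [{"translation":[0,0,-0.1],"rotation":[0,0,0]},{"translation":[0,0,-0.2],"rotation":[0,0,0]},{"translation":[0,0,-0.28],"rotation":[0,0,0]},{"translation":[0,0,-0.34],"rotation":[0,0,0]},{"translation":[0,0,-0.38],"rotation":[0,0,0]},{"translation":[0,0,-0.4],"rotation":[0,0,0]},{"translation":[0,0,-0.404],"rotation":[0,0,0]},{"translation":[0,0,-0.404],"rotation":[0,0,0]},{"translation":[0,0,-0.404],"rotation":[0,0,0]},{"translation":[0,0,-0.404],"rotation":[0,0,0]}]}}

```text
t: 3.48
eef_pos: [0.4695, -0.0884, 0.0264]
ee_rot: [-3.141, 0.002, -2.821]
force: [-0.3, -0.4, -0.3]
width: 0.0874
gripper_force: 0.0
```

Request:
{"api": "apply_moves", "payload": {"steps": [{"translation":[0,0,0],"rotation":[0,0,0]},{"translation":[0,0,0],"rotation":[0,0,0]},{"translation":[0,0,0],"rotation":[0,0,0]},{"translation":[0,0,0],"rotation":[0,0,0]},{"translation":[0,0,0],"rotation":[0,0,0]},{"translation":[0,0,0],"rotation":[0,0,0]},{"translation":[0,0,0],"rotation":[0,0,0]},{"translation":[0,0,0],"rotation":[0,0,0]},{"translation":[0,0,0],"rotation":[0,0,0]},{"translation":[0,0,0],"rotation":[0,0,0]}], "jaw": 1, "newtons": 30}}

```text
t: 4.32
eef_pos: [0.4688, -0.0886, 0.0255]
ee_rot: [3.142, -0.0, -2.821]
force: [0.5, -0.1, -0.2]
width: 0.0292
gripper_force: 30.0
```

Gripped at 29 mm. Next, lift and carry it to the large canister at (611.7,332).

Request:
{"api": "apply_moves", "payload": {"steps": [{"translation":[0,0,0.02],"rotation":[0,0,0]},{"translation":[0,0,0.06],"rotation":[0,0,0]},{"translation":[0,0,0.13],"rotation":[0,0,0]},{"translation":[0,0,0.22],"rotation":[0,0,0]},{"translation":[0,0,0.31],"rotation":[0,0,0]},{"translation":[0,0,0.4],"rotation":[0,0,0]},{"translation":[0,0,0.48],"rotation":[0,0,0]},{"translation":[0,0,0.54],"rotation":[0,0,0]},{"translation":[0,0,0.56],"rotation":[0,0,0]},{"translation":[0,0,0.56],"rotation":[0,0,0]}]}}

```text
t: 5.15
eef_pos: [0.4694, -0.0884, 0.1668]
ee_rot: [-3.141, 0.003, -2.821]
force: [-0.4, 0.5, -1.5]
width: 0.0293
gripper_force: 30.0
```

Request:
{"api": "apply_moves", "payload": {"steps": [{"translation":[0.01,0.03,0],"rotation":[0,0,0]},{"translation":[0.04,0.11,0],"rotation":[0,0,0]},{"translation":[0.07,0.21,0],"rotation":[0,0,0]},{"translation":[0.11,0.32,0],"rotation":[0,0,0]},{"translation":[0.14,0.42,0],"rotation":[0,0,0]},{"translation":[0.18,0.53,0],"rotation":[0,0,0]},{"translation":[0.21,0.63,0],"rotation":[0,0,0]},{"translation":[0.25,0.73,0],"rotation":[0,0,0]},{"translation":[0.275,0.81,0],"rotation":[0,0,0]},{"translation":[0.286,0.842,0],"rotation":[0,0,0]}]}}

```text
t: 5.98
eef_pos: [0.5404, 0.1245, 0.1636]
ee_rot: [-3.141, -0.002, -2.819]
force: [0.3, -0.4, -0.8]
width: 0.0293
gripper_force: 30.0
```

Request:
{"api": "apply_moves", "payload": {"steps": [{"translation":[0.01,0.03,0],"rotation":[0,0,0]},{"translation":[0.05,0.15,0],"rotation":[0,0,0]},{"translation":[0.1,0.29,0],"rotation":[0,0,0]},{"translation":[0.15,0.43,0],"rotation":[0,0,0]},{"translation":[0.2,0.58,0],"rotation":[0,0,0]},{"translation":[0.24,0.71,0],"rotation":[0,0,0]},{"translation":[0.27,0.8,0],"rotation":[0,0,0]},{"translation":[0.286,0.842,0],"rotation":[0,0,0]},{"translation":[0.286,0.842,0],"rotation":[0,0,0]},{"translation":[0.286,0.842,0],"rotation":[0,0,0]}]}}

```text
t: 6.82
eef_pos: [0.6112, 0.3318, 0.1642]
ee_rot: [-3.141, -0.002, -2.821]
force: [-0.1, -1.3, -1.9]
width: 0.0295
gripper_force: 30.0
```

Run:
```python
from station import *
import cv2,numpy as np
I=grab_frame('side');J=grab_frame('top')
cv2.imwrite('pics/v2.png',np.hstack([cv2.resize(I[170:320,140:290],(400,400)),cv2.resize(J[120:270,90:240],(400,400))]))
s=get_state();print(s['eef_pos'],s['force'],s['q'])
```

```text
[0.61132883 0.33104857 0.16514093] [-0.75405812  0.23187051 -1.47677846] [ 7.75739541e-01  4.31322478e-01 -1.97342522e-02 -1.68010765e-04
 -1.12102987e+00 -2.02652640e+00]
```

View pics/v2.png

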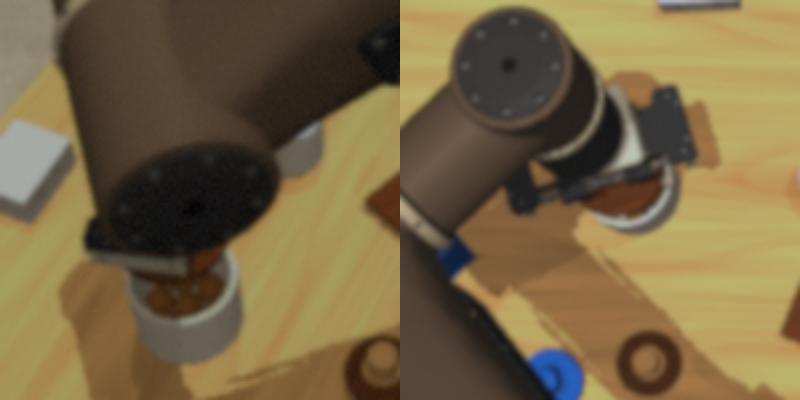

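The lid hangs level over the large canister. Next, lower it slowly; the seated TCP should be about 0.100.

Request:
{"api": "apply_moves", "payload": {"steps": [{"translation":[0,0,-0.05],"rotation":[0,0,0]},{"translation":[0,0,-0.1],"rotation":[0,0,0]},{"translation":[0,0,-0.15],"rotation":[0,0,0]},{"translation":[0,0,-0.18],"rotation":[0,0,0]},{"translation":[0,0,-0.2],"rotation":[0,0,0]},{"translation":[0,0,-0.212],"rotation":[0,0,0]},{"translation":[0,0,-0.224],"rotation":[0,0,0]},{"translation":[0,0,-0.236],"rotation":[0,0,0]},{"translation":[0,0,-0.248],"rotation":[0,0,0]},{"translation":[0,0,-0.248],"rotation":[0,0,0]}]}}

```text
t: 7.75
eef_pos: [0.6116, 0.3324, 0.1031]
ee_rot: [-3.142, -0.0, -2.821]
force: [-0.1, -0.2, -1.6]
width: 0.0297
gripper_force: 30.0
```

Request:
{"api": "apply_moves", "payload": {"steps": [{"translation":[0,0,-0.004],"rotation":[0,0,0]},{"translation":[0,0,-0.008],"rotation":[0,0,0]},{"translation":[0,0,-0.012],"rotation":[0,0,0]},{"translation":[0,0,-0.016],"rotation":[0,0,0]},{"translation":[0,0,-0.016],"rotation":[0,0,0]},{"translation":[0,0,-0.016],"rotation":[0,0,0]},{"translation":[0,0,-0.016],"rotation":[0,0,0]},{"translation":[0,0,-0.016],"rotation":[0,0,0]},{"translation":[0,0,-0.016],"rotation":[0,0,0]},{"translation":[0,0,-0.016],"rotation":[0,0,0]}]}}

```text
t: 8.58
eef_pos: [0.6118, 0.3325, 0.0996]
ee_rot: [3.142, 0.0, -2.821]
force: [-0.0, 0.2, -1.0]
width: 0.0291
gripper_force: 30.0
```

Request:
{"api": "apply_moves", "payload": {"steps": [{"translation":[0,0,-0.001],"rotation":[0,0,0]},{"translation":[0,0,-0.002],"rotation":[0,0,0]},{"translation":[0,0,-0.003],"rotation":[0,0,0]},{"translation":[0,0,-0.004],"rotation":[0,0,0]},{"translation":[0,0,-0.004],"rotation":[0,0,0]},{"translation":[0,0,-0.004],"rotation":[0,0,0]},{"translation":[0,0,-0.004],"rotation":[0,0,0]},{"translation":[0,0,-0.004],"rotation":[0,0,0]},{"translation":[0,0,-0.004],"rotation":[0,0,0]},{"translation":[0,0,-0.004],"rotation":[0,0,0]}]}}

```text
t: 9.42
eef_pos: [0.6119, 0.3325, 0.0996]
ee_rot: [3.142, 0.001, -2.821]
force: [-3.1, -0.7, 6.8]
width: 0.029
gripper_force: 30.0
```

Contact is +7 N at the expected height, so it's seated. Release, rise, and move to the small lid at (410,307).

Request:
{"api": "apply_moves", "payload": {"steps": [{"translation":[0,0,0],"rotation":[0,0,0]},{"translation":[0,0,0],"rotation":[0,0,0]},{"translation":[0,0,0],"rotation":[0,0,0]},{"translation":[0,0,0],"rotation":[0,0,0]},{"translation":[0,0,0],"rotation":[0,0,0]},{"translation":[0,0,0],"rotation":[0,0,0]},{"translation":[0,0,0],"rotation":[0,0,0]},{"translation":[0,0,0],"rotation":[0,0,0]},{"translation":[0,0,0],"rotation":[0,0,0]},{"translation":[0,0,0],"rotation":[0,0,0]}], "jaw": -1}}

```text
t: 10.25
eef_pos: [0.6118, 0.3324, 0.0985]
ee_rot: [-3.142, -0.0, -2.821]
force: [0.2, 0.1, -0.3]
width: 0.0865
gripper_force: 0.0
```

Request:
{"api": "apply_moves", "payload": {"steps": [{"translation":[0,0,0.05],"rotation":[0,0,0]},{"translation":[0,0,0.12],"rotation":[0,0,0]},{"translation":[0,0,0.2],"rotation":[0,0,0]},{"translation":[0,0,0.3],"rotation":[0,0,0]},{"translation":[0,0,0.4],"rotation":[0,0,0]},{"translation":[0,0,0.48],"rotation":[0,0,0]},{"translation":[0,0,0.52],"rotation":[0,0,0]},{"translation":[0,0,0.52],"rotation":[0,0,0]},{"translation":[0,0,0.52],"rotation":[0,0,0]},{"translation":[0,0,0.52],"rotation":[0,0,0]}]}}

```text
t: 11.08
eef_pos: [0.6112, 0.3321, 0.2273]
ee_rot: [-3.141, -0.002, -2.821]
force: [-0.7, -0.2, -0.5]
width: 0.0877
gripper_force: 0.0
```

Request:
{"api": "apply_moves", "payload": {"steps": [{"translation":[-0.08,-0.01,0],"rotation":[0,0,0]},{"translation":[-0.2,-0.02,0],"rotation":[0,0,0]},{"translation":[-0.34,-0.04,0],"rotation":[0,0,0]},{"translation":[-0.48,-0.06,0],"rotation":[0,0,0]},{"translation":[-0.62,-0.08,0],"rotation":[0,0,0]},{"translation":[-0.74,-0.09,0],"rotation":[0,0,0]},{"translation":[-0.806,-0.1,0],"rotation":[0,0,0]},{"translation":[-0.806,-0.1,0],"rotation":[0,0,0]},{"translation":[-0.806,-0.1,0],"rotation":[0,0,0]},{"translation":[-0.806,-0.1,0],"rotation":[0,0,0]}]}}

```text
t: 11.92
eef_pos: [0.4104, 0.3074, 0.228]
ee_rot: [-3.141, -0.001, -2.82]
force: [1.4, -0.3, -0.2]
width: 0.0876
gripper_force: 0.0
```

Run:
```python
from station import *
from h import *
I=grab_frame('top');J=grab_frame('side')
cv2.imwrite('pics/v3.png',np.hstack([cv2.resize(I[130:280,130:280],(400,400)),cv2.resize(J[200:350,160:310],(400,400))]))
cam=camera_model('top')
w,f=window(I,(175,186),24);hsv=cv2.cvtColor(w,cv2.COLOR_BGR2HSV)
m=((hsv[...,2]<118)&(hsv[...,1]>90)).astype('uint8')*255
print('large lid',describe(cast(cam,f(contour(m,0,4)),.094),'o'))
s=get_state();print(s['eef_pos'],s['q'])
```

```text
large lid [612.3 327.1 100.3 114.2]
[0.41081256 0.30742479 0.22786347] [ 1.02556931e+00  9.05848390e-02 -3.36510758e-01  4.19118180e-05
 -1.14496296e+00 -2.27614789e+00]
```

View pics/v3.png

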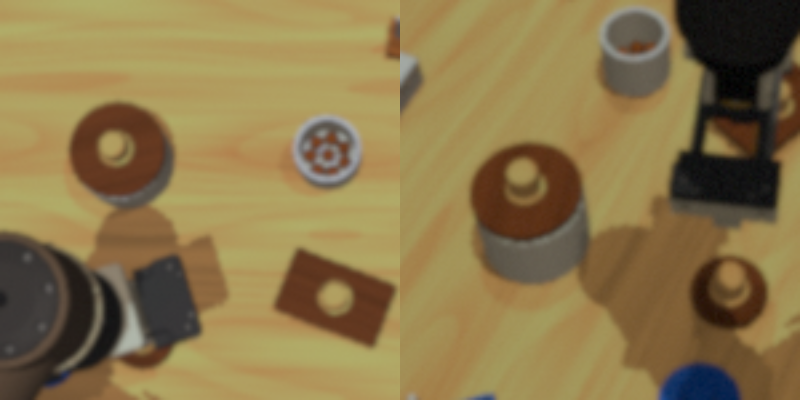

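The large lid sits flat and concentric in both views. The blue decoy is close to the small lid, so I'll part-close the jaw before descending and then grip.

Request:
{"api": "apply_moves", "payload": {"steps": [{"translation":[0,0,-0.1],"rotation":[0,0,0]},{"translation":[0,0,-0.22],"rotation":[0,0,0]},{"translation":[0,0,-0.34],"rotation":[0,0,0]},{"translation":[0,0,-0.46],"rotation":[0,0,0]},{"translation":[0,0,-0.58],"rotation":[0,0,0]},{"translation":[0,0,-0.68],"rotation":[0,0,0]},{"translation":[0,0,-0.76],"rotation":[0,0,0]},{"translation":[0,0,-0.8],"rotation":[0,0,0]},{"translation":[0,0,-0.812],"rotation":[0,0,0]},{"translation":[0,0,-0.812],"rotation":[0,0,0]}], "jaw": -0.3}}

```text
t: 12.85
eef_pos: [0.4106, 0.3072, 0.0249]
ee_rot: [-3.14, -0.001, -2.821]
force: [0.2, -0.7, 1.7]
width: 0.0569
gripper_force: 0.0
```

Request:
{"api": "apply_moves", "payload": {"steps": [{"translation":[0,0,0],"rotation":[0,0,0]},{"translation":[0,0,0],"rotation":[0,0,0]},{"translation":[0,0,0],"rotation":[0,0,0]},{"translation":[0,0,0],"rotation":[0,0,0]},{"translation":[0,0,0],"rotation":[0,0,0]},{"translation":[0,0,0],"rotation":[0,0,0]},{"translation":[0,0,0],"rotation":[0,0,0]},{"translation":[0,0,0],"rotation":[0,0,0]},{"translation":[0,0,0],"rotation":[0,0,0]},{"translation":[0,0,0],"rotation":[0,0,0]}], "jaw": 1}}

```text
t: 13.68
eef_pos: [0.4106, 0.3079, 0.0263]
ee_rot: [3.141, 0.001, -2.82]
force: [-1.7, -0.4, 7.2]
width: 0.0291
gripper_force: 30.0
```

Request:
{"api": "apply_moves", "payload": {"steps": [{"translation":[0,0,0.02],"rotation":[0,0,0]},{"translation":[0,0,0.06],"rotation":[0,0,0]},{"translation":[0,0,0.13],"rotation":[0,0,0]},{"translation":[0,0,0.22],"rotation":[0,0,0]},{"translation":[0,0,0.31],"rotation":[0,0,0]},{"translation":[0,0,0.4],"rotation":[0,0,0]},{"translation":[0,0,0.48],"rotation":[0,0,0]},{"translation":[0,0,0.54],"rotation":[0,0,0]},{"translation":[0,0,0.56],"rotation":[0,0,0]},{"translation":[0,0,0.56],"rotation":[0,0,0]}]}}

```text
t: 14.52
eef_pos: [0.4107, 0.308, 0.1673]
ee_rot: [3.14, 0.002, -2.821]
force: [0.3, 0.0, -1.1]
width: 0.0292
gripper_force: 30.0
```

Request:
{"api": "apply_moves", "payload": {"steps": [{"translation":[0.03,-0.03,0],"rotation":[0,0,0]},{"translation":[0.1,-0.1,0],"rotation":[0,0,0]},{"translation":[0.2,-0.2,0],"rotation":[0,0,0]},{"translation":[0.31,-0.31,0],"rotation":[0,0,0]},{"translation":[0.42,-0.42,0],"rotation":[0,0,0]},{"translation":[0.53,-0.53,0],"rotation":[0,0,0]},{"translation":[0.64,-0.64,0],"rotation":[0,0,0]},{"translation":[0.74,-0.74,0],"rotation":[0,0,0]},{"translation":[0.81,-0.81,0],"rotation":[0,0,0]},{"translation":[0.84,-0.832,0],"rotation":[0,0,0]}]}}

```text
t: 15.35
eef_pos: [0.6215, 0.0957, 0.1632]
ee_rot: [-3.141, -0.003, -2.824]
force: [1.1, 0.1, -1.5]
width: 0.0293
gripper_force: 30.0
```

Request:
{"api": "apply_moves", "payload": {"steps": [{"translation":[0,0,0],"rotation":[0,0,0]},{"translation":[0,0,-0.05],"rotation":[0,0,0]},{"translation":[0,0,-0.12],"rotation":[0,0,0]},{"translation":[0,0,-0.18],"rotation":[0,0,0]},{"translation":[0,0,-0.22],"rotation":[0,0,0]},{"translation":[0,0,-0.24],"rotation":[0,0,0]},{"translation":[0,0,-0.26],"rotation":[0,0,0]},{"translation":[0,0,-0.28],"rotation":[0,0,0]},{"translation":[0,0,-0.295],"rotation":[0,0,0]},{"translation":[0,0,-0.3],"rotation":[0,0,0]}]}}

```text
t: 16.18
eef_pos: [0.6202, 0.0996, 0.0903]
ee_rot: [3.142, -0.0, -2.821]
force: [0.7, -0.2, -1.0]
width: 0.029
gripper_force: 30.0
```

Request:
{"api": "apply_moves", "payload": {"steps": [{"translation":[0,0,-0.004],"rotation":[0,0,0]},{"translation":[0,0,-0.008],"rotation":[0,0,0]},{"translation":[0,0,-0.012],"rotation":[0,0,0]},{"translation":[0,0,-0.016],"rotation":[0,0,0]},{"translation":[0,0,-0.018],"rotation":[0,0,0]},{"translation":[0,0,-0.02],"rotation":[0,0,0]},{"translation":[0,0,-0.02],"rotation":[0,0,0]},{"translation":[0,0,-0.02],"rotation":[0,0,0]},{"translation":[0,0,-0.02],"rotation":[0,0,0]},{"translation":[0,0,-0.02],"rotation":[0,0,0]}]}}

```text
t: 17.02
eef_pos: [0.6205, 0.0995, 0.0864]
ee_rot: [-3.141, 0.001, -2.821]
force: [-2.6, 0.6, 4.6]
width: 0.0297
gripper_force: 30.0
```

Contact is 4.6 N at the right height. Release and go on to the oblong lid at (457,89).

Request:
{"api": "apply_moves", "payload": {"steps": [{"translation":[0,0,0],"rotation":[0,0,0]},{"translation":[0,0,0],"rotation":[0,0,0]},{"translation":[0,0,0],"rotation":[0,0,0]},{"translation":[0,0,0],"rotation":[0,0,0]},{"translation":[0,0,0],"rotation":[0,0,0]},{"translation":[0,0,0],"rotation":[0,0,0]},{"translation":[0,0,0],"rotation":[0,0,0]},{"translation":[0,0,0],"rotation":[0,0,0]},{"translation":[0,0,0],"rotation":[0,0,0]},{"translation":[0,0,0],"rotation":[0,0,0]}], "jaw": -0.4}}

```text
t: 17.85
eef_pos: [0.6203, 0.0995, 0.0856]
ee_rot: [3.142, 0.0, -2.821]
force: [-0.7, 0.7, 1.0]
width: 0.061
gripper_force: 0.0
```

Request:
{"api": "apply_moves", "payload": {"steps": [{"translation":[0,0,0.05],"rotation":[0,0,0]},{"translation":[0,0,0.12],"rotation":[0,0,0]},{"translation":[0,0,0.2],"rotation":[0,0,0]},{"translation":[0,0,0.3],"rotation":[0,0,0]},{"translation":[0,0,0.4],"rotation":[0,0,0]},{"translation":[0,0,0.5],"rotation":[0,0,0]},{"translation":[0,0,0.56],"rotation":[0,0,0]},{"translation":[0,0,0.56],"rotation":[0,0,0]},{"translation":[0,0,0.56],"rotation":[0,0,0]},{"translation":[0,0,0.56],"rotation":[0,0,0]}]}}

```text
t: 18.68
eef_pos: [0.6198, 0.0994, 0.2249]
ee_rot: [3.141, -0.001, -2.821]
force: [-0.3, -0.5, 0.3]
width: 0.0614
gripper_force: 0.0
```

Request:
{"api": "apply_moves", "payload": {"steps": [{"translation":[-0.08,0,0],"rotation":[0,0,0]},{"translation":[-0.2,-0.01,0],"rotation":[0,0,0]},{"translation":[-0.32,-0.02,0],"rotation":[0,0,0]},{"translation":[-0.44,-0.03,0],"rotation":[0,0,0]},{"translation":[-0.54,-0.035,0],"rotation":[0,0,0]},{"translation":[-0.62,-0.04,0],"rotation":[0,0,0]},{"translation":[-0.652,-0.04,0],"rotation":[0,0,0]},{"translation":[-0.652,-0.04,0],"rotation":[0,0,0]},{"translation":[-0.652,-0.04,0],"rotation":[0,0,0]},{"translation":[-0.652,-0.04,0],"rotation":[0,0,0]}]}}

```text
t: 19.52
eef_pos: [0.4581, 0.0897, 0.2253]
ee_rot: [-3.141, -0.0, -2.821]
force: [0.2, -0.8, -0.3]
width: 0.0615
gripper_force: 0.0
```

Run:
```python
from station import *
from h import *
I=grab_frame('top');J=grab_frame('side')
cv2.imwrite('pics/v4.png',np.hstack([cv2.resize(I[130:280,180:330],(400,400)),cv2.resize(J[150:300,190:340],(400,400))]))
s=get_state();print(s['eef_pos'],s['q'])
```

```text
[0.45808553 0.08958952 0.22510033] [ 6.16687828e-01  1.04843954e-02 -4.28992974e-01  1.18292903e-04
 -1.13223054e+00 -1.86705948e+00]
```

View pics/v4.png

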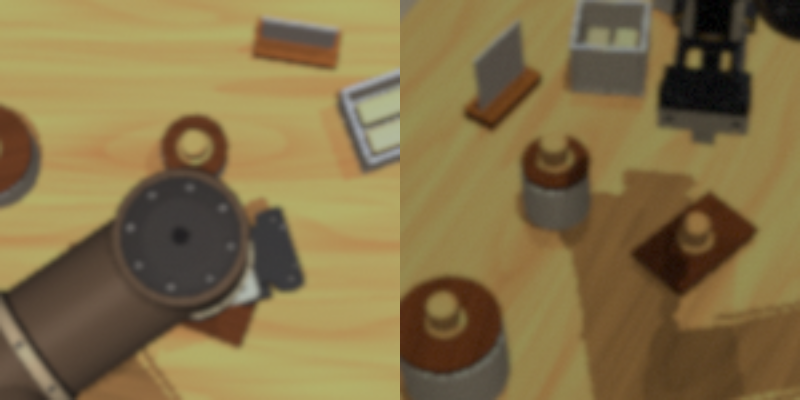

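The small lid is seated. Grip the oblong lid, carry it to (615.6,-302.6) and turn it +10.9°.

Request:
{"api": "apply_moves", "payload": {"steps": [{"translation":[0,0,-0.1],"rotation":[0,0,0]},{"translation":[0,0,-0.22],"rotation":[0,0,0]},{"translation":[0,0,-0.34],"rotation":[0,0,0]},{"translation":[0,0,-0.46],"rotation":[0,0,0]},{"translation":[0,0,-0.58],"rotation":[0,0,0]},{"translation":[0,0,-0.68],"rotation":[0,0,0]},{"translation":[0,0,-0.75],"rotation":[0,0,0]},{"translation":[0,0,-0.79],"rotation":[0,0,0]},{"translation":[0,0,-0.8],"rotation":[0,0,0]},{"translation":[0,0,-0.8],"rotation":[0,0,0]}]}}

```text
t: 20.45
eef_pos: [0.4573, 0.0891, 0.0245]
ee_rot: [-3.141, -0.003, -2.821]
force: [0.9, 0.7, 0.6]
width: 0.0611
gripper_force: 0.0
```

Request:
{"api": "apply_moves", "payload": {"steps": [{"translation":[0,0,0],"rotation":[0,0,0]},{"translation":[0,0,0],"rotation":[0,0,0]},{"translation":[0,0,0],"rotation":[0,0,0]},{"translation":[0,0,0],"rotation":[0,0,0]},{"translation":[0,0,0],"rotation":[0,0,0]},{"translation":[0,0,0],"rotation":[0,0,0]},{"translation":[0,0,0],"rotation":[0,0,0]},{"translation":[0,0,0],"rotation":[0,0,0]},{"translation":[0,0,0],"rotation":[0,0,0]},{"translation":[0,0,0],"rotation":[0,0,0]}], "jaw": 1}}

```text
t: 21.28
eef_pos: [0.4576, 0.0897, 0.026]
ee_rot: [3.141, 0.001, -2.821]
force: [-1.1, -0.3, 6.1]
width: 0.0292
gripper_force: 30.0
```

Request:
{"api": "apply_moves", "payload": {"steps": [{"translation":[0,0,0.02],"rotation":[0,0,0]},{"translation":[0,0,0.06],"rotation":[0,0,0]},{"translation":[0,0,0.13],"rotation":[0,0,0]},{"translation":[0,0,0.22],"rotation":[0,0,0]},{"translation":[0,0,0.31],"rotation":[0,0,0]},{"translation":[0,0,0.4],"rotation":[0,0,0]},{"translation":[0,0,0.48],"rotation":[0,0,0]},{"translation":[0,0,0.54],"rotation":[0,0,0]},{"translation":[0,0,0.56],"rotation":[0,0,0]},{"translation":[0,0,0.56],"rotation":[0,0,0]}]}}

```text
t: 22.12
eef_pos: [0.4577, 0.0897, 0.1666]
ee_rot: [3.141, 0.002, -2.821]
force: [0.2, -0.5, -1.7]
width: 0.0291
gripper_force: 30.0
```

Request:
{"api": "apply_moves", "payload": {"steps": [{"translation":[0.01,-0.03,0],"rotation":[0,0,0.01]},{"translation":[0.04,-0.1,0],"rotation":[0,0,0.02]},{"translation":[0.08,-0.19,0],"rotation":[0,0,0.04]},{"translation":[0.12,-0.29,0],"rotation":[0,0,0.06]},{"translation":[0.16,-0.39,0],"rotation":[0,0,0.08]},{"translation":[0.2,-0.49,0],"rotation":[0,0,0.1]},{"translation":[0.24,-0.59,0],"rotation":[0,0,0.12]},{"translation":[0.28,-0.68,0],"rotation":[0,0,0.14]},{"translation":[0.305,-0.75,0],"rotation":[0,0,0.16]},{"translation":[0.316,-0.783,0],"rotation":[0,0,0.18]}]}}

```text
t: 22.95
eef_pos: [0.5358, -0.1089, 0.1633]
ee_rot: [3.141, -0.004, -2.728]
force: [0.1, 0.1, -1.9]
width: 0.0293
gripper_force: 30.0
```

Request:
{"api": "apply_moves", "payload": {"steps": [{"translation":[0.01,-0.03,0],"rotation":[0,0,0.02]},{"translation":[0.05,-0.13,0],"rotation":[0,0,0.05]},{"translation":[0.1,-0.25,0],"rotation":[0,0,0.08]},{"translation":[0.15,-0.38,0],"rotation":[0,0,0.11]},{"translation":[0.2,-0.51,0],"rotation":[0,0,0.14]},{"translation":[0.25,-0.63,0],"rotation":[0,0,0.16]},{"translation":[0.29,-0.72,0],"rotation":[0,0,0.18]},{"translation":[0.316,-0.783,0],"rotation":[0,0,0.183]},{"translation":[0.316,-0.783,0],"rotation":[0,0,0.183]},{"translation":[0.316,-0.783,0],"rotation":[0,0,0.183]}]}}

```text
t: 23.78
eef_pos: [0.6141, -0.3031, 0.1626]
ee_rot: [3.139, -0.003, -2.633]
force: [-1.0, 1.4, -1.2]
width: 0.029
gripper_force: 30.0
```

Run:
```python
from station import *
from h import *
I=grab_frame('top');J=grab_frame('side')
cv2.imwrite('pics/v5.png',np.hstack([cv2.resize(I[120:270,310:460],(400,400)),cv2.resize(J[80:200,250:370],(400,400))]))
s=get_state();print(s['eef_pos'],s['ee_rot'],s['q'])
```

```text
[ 0.61428619 -0.30175644  0.16390748] [ 3.13957922e+00 -1.77861914e-03 -2.63101201e+00] [-1.72810579e-01  4.16250420e-01 -4.66038302e-02 -4.89113492e-04
 -1.11059267e+00 -8.87189082e-01]
```

View pics/v5.png

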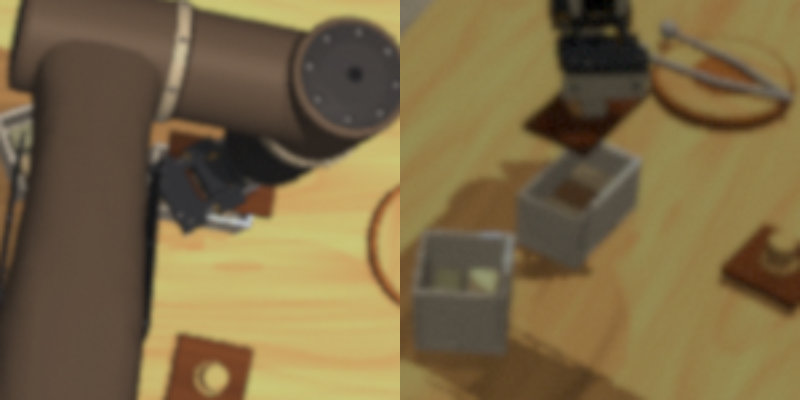

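The lid is parallel over the oblong canister. Next, lower it slowly; seated TCP should be about 0.082.

Request:
{"api": "apply_moves", "payload": {"steps": [{"translation":[0,0,-0.03],"rotation":[0,0,0]},{"translation":[0,0,-0.08],"rotation":[0,0,0]},{"translation":[0,0,-0.15],"rotation":[0,0,0]},{"translation":[0,0,-0.2],"rotation":[0,0,0]},{"translation":[0,0,-0.24],"rotation":[0,0,0]},{"translation":[0,0,-0.265],"rotation":[0,0,0]},{"translation":[0,0,-0.28],"rotation":[0,0,0]},{"translation":[0,0,-0.295],"rotation":[0,0,0]},{"translation":[0,0,-0.31],"rotation":[0,0,0]},{"translation":[0,0,-0.316],"rotation":[0,0,0]}]}}

```text
t: 24.72
eef_pos: [0.6154, -0.3021, 0.0864]
ee_rot: [-3.141, 0.0, -2.631]
force: [0.8, -1.0, -1.4]
width: 0.0292
gripper_force: 30.0
```

Request:
{"api": "apply_moves", "payload": {"steps": [{"translation":[0,0,-0.004],"rotation":[0,0,0]},{"translation":[0,0,-0.008],"rotation":[0,0,0]},{"translation":[0,0,-0.012],"rotation":[0,0,0]},{"translation":[0,0,-0.016],"rotation":[0,0,0]},{"translation":[0,0,-0.018],"rotation":[0,0,0]},{"translation":[0,0,-0.02],"rotation":[0,0,0]},{"translation":[0,0,-0.02],"rotation":[0,0,0]},{"translation":[0,0,-0.02],"rotation":[0,0,0]},{"translation":[0,0,-0.02],"rotation":[0,0,0]},{"translation":[0,0,-0.02],"rotation":[0,0,0]}]}}

```text
t: 25.55
eef_pos: [0.6154, -0.3021, 0.0821]
ee_rot: [-3.141, 0.0, -2.631]
force: [-2.4, 1.4, 5.1]
width: 0.0293
gripper_force: 30.0
```

Seated with 5 N of contact. Release and go to the square lid at (399.5,-316).

Request:
{"api": "apply_moves", "payload": {"steps": [{"translation":[0,0,0],"rotation":[0,0,0]},{"translation":[0,0,0],"rotation":[0,0,0]},{"translation":[0,0,0],"rotation":[0,0,0]},{"translation":[0,0,0],"rotation":[0,0,0]},{"translation":[0,0,0],"rotation":[0,0,0]},{"translation":[0,0,0],"rotation":[0,0,0]},{"translation":[0,0,0],"rotation":[0,0,0]},{"translation":[0,0,0],"rotation":[0,0,0]},{"translation":[0,0,0],"rotation":[0,0,0]},{"translation":[0,0,0],"rotation":[0,0,0]}], "jaw": -0.4}}

```text
t: 26.38
eef_pos: [0.6153, -0.3021, 0.0816]
ee_rot: [-3.142, 0.0, -2.631]
force: [0.4, -0.8, 0.6]
width: 0.0611
gripper_force: 0.0
```

Request:
{"api": "apply_moves", "payload": {"steps": [{"translation":[0,0,0.05],"rotation":[0,0,0]},{"translation":[0,0,0.12],"rotation":[0,0,0]},{"translation":[0,0,0.2],"rotation":[0,0,0]},{"translation":[0,0,0.3],"rotation":[0,0,0]},{"translation":[0,0,0.4],"rotation":[0,0,0]},{"translation":[0,0,0.5],"rotation":[0,0,0]},{"translation":[0,0,0.56],"rotation":[0,0,0]},{"translation":[0,0,0.56],"rotation":[0,0,0]},{"translation":[0,0,0.56],"rotation":[0,0,0]},{"translation":[0,0,0.56],"rotation":[0,0,0]}]}}

```text
t: 27.22
eef_pos: [0.615, -0.3019, 0.2216]
ee_rot: [3.141, 0.0, -2.631]
force: [0.3, 0.7, -0.3]
width: 0.0615
gripper_force: 0.0
```

Request:
{"api": "apply_moves", "payload": {"steps": [{"translation":[-0.08,0,0],"rotation":[0,0,0]},{"translation":[-0.2,-0.01,0],"rotation":[0,0,0]},{"translation":[-0.34,-0.02,0],"rotation":[0,0,0]},{"translation":[-0.48,-0.03,0],"rotation":[0,0,0]},{"translation":[-0.62,-0.04,0],"rotation":[0,0,0]},{"translation":[-0.75,-0.05,0],"rotation":[0,0,0]},{"translation":[-0.84,-0.054,0],"rotation":[0,0,0]},{"translation":[-0.864,-0.054,0],"rotation":[0,0,0]},{"translation":[-0.864,-0.054,0],"rotation":[0,0,0]},{"translation":[-0.864,-0.054,0],"rotation":[0,0,0]}]}}

```text
t: 28.05
eef_pos: [0.3995, -0.3156, 0.2215]
ee_rot: [-3.142, 0.0, -2.631]
force: [0.5, 0.1, -0.1]
width: 0.0613
gripper_force: 0.0
```

Run:
```python
from station import *
from h import *
I=grab_frame('top');J=grab_frame('side')
cv2.imwrite('pics/v6.png',np.hstack([cv2.resize(I[120:270,290:440],(400,400)),cv2.resize(J[90:210,250:370],(400,400))]))
s=get_state();print(s['eef_pos'],s['ee_rot'],s['q'])
cam=camera_model('top');w,f=window(I,(326,174),25);hsv=cv2.cvtColor(w,cv2.COLOR_BGR2HSV)
m=((hsv[...,1]<60)&(hsv[...,2]>125)).astype('uint8')*255
print('can sq',describe(cast(cam,f(contour(m,0,4)),.078),'s'))
```

```text
[ 0.40023817 -0.31557222  0.22121346] [ 3.14130076e+00 -4.19237633e-04 -2.63034873e+00] [-2.81777062e-01  8.91474436e-02 -3.53975897e-01  1.03885696e-04
 -1.12817514e+00 -7.77819926e-01]
can sq [ 660.6 -121.8   94.5   92.6   20.7]
```

View pics/v6.png

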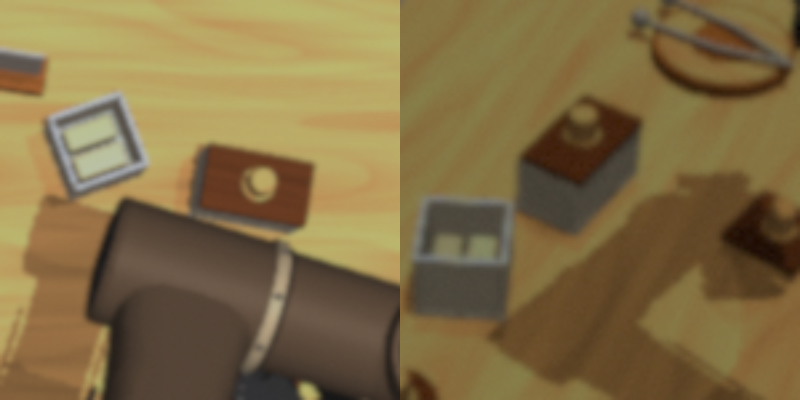

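The oblong lid sits flat. Grip the square lid, carry it to (660.5,-121.8) and turn it +33.3°.

Request:
{"api": "apply_moves", "payload": {"steps": [{"translation":[0,0,-0.1],"rotation":[0,0,0]},{"translation":[0,0,-0.22],"rotation":[0,0,0]},{"translation":[0,0,-0.34],"rotation":[0,0,0]},{"translation":[0,0,-0.46],"rotation":[0,0,0]},{"translation":[0,0,-0.57],"rotation":[0,0,0]},{"translation":[0,0,-0.67],"rotation":[0,0,0]},{"translation":[0,0,-0.74],"rotation":[0,0,0]},{"translation":[0,0,-0.775],"rotation":[0,0,0]},{"translation":[0,0,-0.784],"rotation":[0,0,0]},{"translation":[0,0,-0.784],"rotation":[0,0,0]}]}}

```text
t: 28.98
eef_pos: [0.3997, -0.3155, 0.025]
ee_rot: [3.141, -0.001, -2.63]
force: [-0.4, 0.4, 0.1]
width: 0.0613
gripper_force: 0.0
```

Request:
{"api": "apply_moves", "payload": {"steps": [{"translation":[0,0,0],"rotation":[0,0,0]},{"translation":[0,0,0],"rotation":[0,0,0]},{"translation":[0,0,0],"rotation":[0,0,0]},{"translation":[0,0,0],"rotation":[0,0,0]},{"translation":[0,0,0],"rotation":[0,0,0]},{"translation":[0,0,0],"rotation":[0,0,0]},{"translation":[0,0,0],"rotation":[0,0,0]},{"translation":[0,0,0],"rotation":[0,0,0]},{"translation":[0,0,0],"rotation":[0,0,0]},{"translation":[0,0,0],"rotation":[0,0,0]}], "jaw": 1}}

```text
t: 29.82
eef_pos: [0.3998, -0.3158, 0.0262]
ee_rot: [-3.141, 0.001, -2.63]
force: [-0.6, 0.1, 6.5]
width: 0.0292
gripper_force: 30.0
```

Request:
{"api": "apply_moves", "payload": {"steps": [{"translation":[0,0,0.02],"rotation":[0,0,0]},{"translation":[0,0,0.06],"rotation":[0,0,0]},{"translation":[0,0,0.13],"rotation":[0,0,0]},{"translation":[0,0,0.22],"rotation":[0,0,0]},{"translation":[0,0,0.31],"rotation":[0,0,0]},{"translation":[0,0,0.4],"rotation":[0,0,0]},{"translation":[0,0,0.48],"rotation":[0,0,0]},{"translation":[0,0,0.54],"rotation":[0,0,0]},{"translation":[0,0,0.56],"rotation":[0,0,0]},{"translation":[0,0,0.56],"rotation":[0,0,0]}]}}

```text
t: 30.65
eef_pos: [0.3999, -0.3157, 0.1672]
ee_rot: [-3.14, 0.002, -2.631]
force: [-0.4, 0.8, -1.8]
width: 0.0296
gripper_force: 30.0
```

Request:
{"api": "apply_moves", "payload": {"steps": [{"translation":[0.02,0.02,0],"rotation":[0,0,0.02]},{"translation":[0.07,0.05,0],"rotation":[0,0,0.07]},{"translation":[0.13,0.1,0],"rotation":[0,0,0.13]},{"translation":[0.2,0.15,0],"rotation":[0,0,0.2]},{"translation":[0.27,0.2,0],"rotation":[0,0,0.27]},{"translation":[0.33,0.25,0],"rotation":[0,0,0.34]},{"translation":[0.4,0.3,0],"rotation":[0,0,0.41]},{"translation":[0.46,0.34,0],"rotation":[0,0,0.48]},{"translation":[0.5,0.37,0],"rotation":[0,0,0.53]},{"translation":[0.522,0.388,0],"rotation":[0,0,0.55]}]}}

```text
t: 31.48
eef_pos: [0.5311, -0.2173, 0.1645]
ee_rot: [3.14, -0.001, -2.339]
force: [-0.6, 0.7, -1.4]
width: 0.0296
gripper_force: 30.0
```

Request:
{"api": "apply_moves", "payload": {"steps": [{"translation":[0.03,0.02,0],"rotation":[0,0,0.03]},{"translation":[0.09,0.07,0],"rotation":[0,0,0.09]},{"translation":[0.17,0.13,0],"rotation":[0,0,0.18]},{"translation":[0.26,0.19,0],"rotation":[0,0,0.28]},{"translation":[0.35,0.26,0],"rotation":[0,0,0.38]},{"translation":[0.43,0.32,0],"rotation":[0,0,0.46]},{"translation":[0.49,0.365,0],"rotation":[0,0,0.53]},{"translation":[0.522,0.388,0],"rotation":[0,0,0.56]},{"translation":[0.522,0.388,0],"rotation":[0,0,0.56]},{"translation":[0.522,0.388,0],"rotation":[0,0,0.56]}]}}

```text
t: 32.32
eef_pos: [0.6601, -0.1214, 0.165]
ee_rot: [3.141, -0.0, -2.05]
force: [0.2, 0.0, -0.4]
width: 0.0293
gripper_force: 30.0
```

Run:
```python
from station import *
from h import *
I=grab_frame('top');J=grab_frame('side')
cv2.imwrite('pics/v7.png',np.hstack([cv2.resize(I[110:230,270:390],(400,400)),cv2.resize(J[100:220,200:320],(400,400))]))
s=get_state();print(s['eef_pos'],s['ee_rot'],s['q'],s['width'])
```

```text
[ 0.65954703 -0.12205916  0.16552567] [ 3.14108498e+00 -2.43772302e-04 -2.05054411e+00] [ 1.06957123e-01  3.92634202e-01 -7.99833718e-02 -8.76396403e-05
 -1.09873649e+00 -5.86665096e-01] 0.029289270824686995
```

View pics/v7.png

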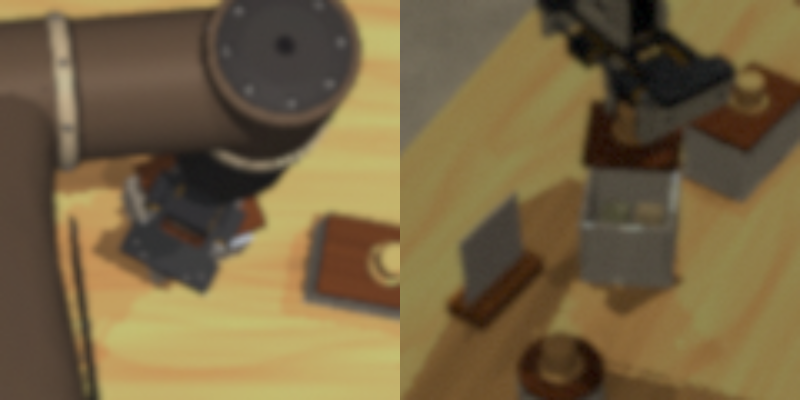

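The lid is aligned over the square canister. Lower it.

Request:
{"api": "apply_moves", "payload": {"steps": [{"translation":[0,0,-0.03],"rotation":[0,0,0]},{"translation":[0,0,-0.08],"rotation":[0,0,0]},{"translation":[0,0,-0.13],"rotation":[0,0,0]},{"translation":[0,0,-0.17],"rotation":[0,0,0]},{"translation":[0,0,-0.2],"rotation":[0,0,0]},{"translation":[0,0,-0.22],"rotation":[0,0,0]},{"translation":[0,0,-0.235],"rotation":[0,0,0]},{"translation":[0,0,-0.25],"rotation":[0,0,0]},{"translation":[0,0,-0.262],"rotation":[0,0,0]},{"translation":[0,0,-0.268],"rotation":[0,0,0]}]}}

```text
t: 33.25
eef_pos: [0.6604, -0.1215, 0.0983]
ee_rot: [-3.141, 0.0, -2.05]
force: [-0.3, -0.2, -1.1]
width: 0.0293
gripper_force: 30.0
```

Request:
{"api": "apply_moves", "payload": {"steps": [{"translation":[0,0,-0.004],"rotation":[0,0,0]},{"translation":[0,0,-0.008],"rotation":[0,0,0]},{"translation":[0,0,-0.012],"rotation":[0,0,0]},{"translation":[0,0,-0.016],"rotation":[0,0,0]},{"translation":[0,0,-0.018],"rotation":[0,0,0]},{"translation":[0,0,-0.02],"rotation":[0,0,0]},{"translation":[0,0,-0.02],"rotation":[0,0,0]},{"translation":[0,0,-0.02],"rotation":[0,0,0]},{"translation":[0,0,-0.02],"rotation":[0,0,0]},{"translation":[0,0,-0.02],"rotation":[0,0,0]}]}}

```text
t: 34.08
eef_pos: [0.6604, -0.1215, 0.0943]
ee_rot: [-3.141, 0.0, -2.049]
force: [-3.0, 1.8, 5.4]
width: 0.0292
gripper_force: 30.0
```

Seated. Release, rise, draw back and look over everything.

Request:
{"api": "apply_moves", "payload": {"steps": [{"translation":[0,0,0],"rotation":[0,0,0]},{"translation":[0,0,0],"rotation":[0,0,0]},{"translation":[0,0,0],"rotation":[0,0,0]},{"translation":[0,0,0],"rotation":[0,0,0]},{"translation":[0,0,0],"rotation":[0,0,0]},{"translation":[0,0,0],"rotation":[0,0,0]},{"translation":[0,0,0],"rotation":[0,0,0]},{"translation":[0,0,0],"rotation":[0,0,0]},{"translation":[0,0,0],"rotation":[0,0,0]},{"translation":[0,0,0],"rotation":[0,0,0]}], "jaw": -0.4}}

```text
t: 34.92
eef_pos: [0.6603, -0.1216, 0.0936]
ee_rot: [-3.142, -0.0, -2.049]
force: [-0.4, -0.7, 0.4]
width: 0.0615
gripper_force: 0.0
```

Request:
{"api": "apply_moves", "payload": {"steps": [{"translation":[0,0,0.05],"rotation":[0,0,0]},{"translation":[0,0,0.12],"rotation":[0,0,0]},{"translation":[0,0,0.2],"rotation":[0,0,0]},{"translation":[0,0,0.3],"rotation":[0,0,0]},{"translation":[0,0,0.4],"rotation":[0,0,0]},{"translation":[0,0,0.5],"rotation":[0,0,0]},{"translation":[0,0,0.56],"rotation":[0,0,0]},{"translation":[0,0,0.56],"rotation":[0,0,0]},{"translation":[0,0,0.56],"rotation":[0,0,0]},{"translation":[0,0,0.56],"rotation":[0,0,0]}]}}

```text
t: 35.75
eef_pos: [0.66, -0.1215, 0.2336]
ee_rot: [3.141, 0.0, -2.05]
force: [-0.9, -0.0, -1.1]
width: 0.0611
gripper_force: 0.0
```

Request:
{"api": "apply_moves", "payload": {"steps": [{"translation":[-0.08,-0.02,0],"rotation":[0,0,0]},{"translation":[-0.2,-0.06,0],"rotation":[0,0,0]},{"translation":[-0.34,-0.1,0],"rotation":[0,0,0]},{"translation":[-0.48,-0.15,0],"rotation":[0,0,0]},{"translation":[-0.62,-0.2,0],"rotation":[0,0,0]},{"translation":[-0.75,-0.25,0],"rotation":[0,0,0]},{"translation":[-0.8,-0.28,0],"rotation":[0,0,0]},{"translation":[-0.8,-0.3,0],"rotation":[0,0,0]},{"translation":[-0.8,-0.3,0],"rotation":[0,0,0]},{"translation":[-0.8,-0.3,0],"rotation":[0,0,0]}]}}

```text
t: 36.58
eef_pos: [0.4609, -0.1967, 0.2333]
ee_rot: [3.141, -0.0, -2.05]
force: [0.1, 0.0, 0.5]
width: 0.0613
gripper_force: 0.0
```

Run:
```python
from station import *
from h import *
I=grab_frame('top');J=grab_frame('side')
cv2.imwrite('pics/v8.png',np.hstack([cv2.resize(I[120:300,140:420],(400,257)),np.zeros((257,0,3),np.uint8),cv2.resize(J[110:310,160:360],(257,257))]))
```

```text
(no output)
```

View pics/v8.png

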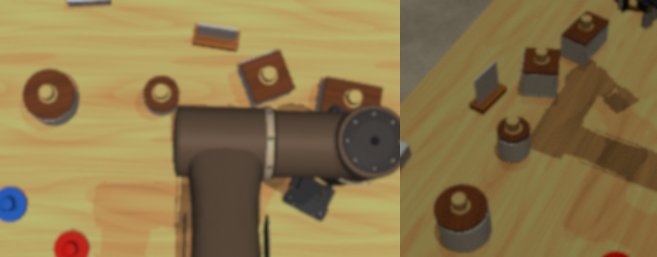

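All four lids sit flat on their canisters, the card stand hasn't moved, and the robot is clear of everything. Handing in.

```bash
python3 -c "
from station import *
print(job_done())"
```

```text
the job is handed in; nothing more can be done
None
```

All four lids are seated flat, knob up, on their matching canisters; the canisters and price-card stand look undisturbed in the final pictures, and I handed the job in at about 37 s (no verdict was returned).

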